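# Lay the oil bottle in the tilting label cradle

### The job

Pull the red slide knob of the label cradle fully out, then stand the tall amber bottle on the bench upright against the raised plywood cradle and tip bottle and cradle over together until they lie flat. Push the bottle along the cradle towards its end stop, then push the red knob fully home so that its steel bar closes behind the bottle's base. Do not knock the bottle over or let it fall or lift it high above the bench, and leave the other things on the bench where they are.

Things in the scene. Friction and masses are not known exactly. Their poses are not given: they have to be found in the camera images.
- jig: Fixed base of the label cradle. Origin on the bench under the middle of the cradle's hinge; +x is the way the cradle tips, z up. Aluminium plates 3 mm thick at x > 0, hinge brackets 36 mm high at y = +-46 mm, a grey post (30 x 22 mm, 80 mm high) at x = -21, y = -63 mm that guides the slide knob. The bottle's standing place is bare bench at x < 0, y -50 to 50 mm.
- stand (a point): Point on the bench, at jig x = -37, y = 0 mm, where the middle of the bottle's base is when it stands upright against the raised cradle.
- cradle (a joint): Angle of the plywood cradle, rad: about 0 = raised (upright), 1.57 = flat. V trough 156 mm long, boards 40 x 5 mm, 100 degrees between them, on a stiff damped hinge along jig y, 22 mm above the bench. It sinks slowly under the bottle once past balance. Flat, it reaches from jig x = -14 to 142 mm and holds the bottle's axis 58 mm high; a bottle just tipped sticks out behind it.
- cradle_stop (a point): Point where the bottle's axis meets the inner face of the cradle's end stop (plywood plate 44 mm wide, 8 mm thick, ending 6 mm short of this point). Moves with the cradle: 164 mm above the bench when raised (stop's top 172 mm); at jig x = 142 mm, 58 mm high, when flat.
- gate (a joint): Travel of the red slide knob along jig -y, m: 0 = home, 0.05 = fully out; about 2.5 N of friction. Its steel bar (jig x -26 to -16 mm, 12 mm high, centred 58 mm above the bench) has its tip at jig y = 0 when home, barring the bottle's place, and at y = -50 mm when out, clear of it. To close, the bottle's base must lie at jig x > -16 mm.
- gate_knob (a point): Centre of the red knob on the slide bar's outer end: a cylinder 28 mm in diameter and 26 mm long, its axis along jig y, 58 mm above the bench; home, at jig x = -21, y = -91 mm. It can be pinched from above across jig x.
- bottle: Tall closed amber glass bottle with a white cap, about 0.38 kg: body 72 mm in diameter and 100 mm high, shoulder and neck above it, cap 46 mm in diameter from 122 to 150 mm height. Origin at the centre of its base, z along its axis to the cap. Starts standing on the bench.
- bowl: Bystander: brown wooden bowl, 116 mm wide, 50 mm high; origin under its centre.
- cup: Bystander: clear plastic cup, 64 mm wide, 62 mm high; origin under its centre.
- small_bottle: Bystander: small amber bottle with label and black cap, 44 mm wide, 85 mm high; origin under its centre.
- mould_b: Bystander: beige mould plate with a round hollow, 130 x 90 x 12 mm; origin under its centre.
- scale: Bystander: black pocket scale with a steel pan, 120 x 80 x 21 mm; origin under its centre.
- thermometer: Bystander: black probe thermometer lying flat along its x, 190 mm long, 22 mm wide, 16 mm high; origin underneath, 75 mm from its handle end.

How it is judged:
By the outcome, as a careful person would: the job done as asked, in the order asked, and still so for the second after the job is handed in, with the robot touching nothing.
It also fails if it takes over 72 s, if anything falls off the work surface, if the arm or the gripper's body presses on something with over 40 N, if the wrist force passes 120 N, or if a joint passes its speed limit or range.

### The arm

A 6-joint arm with a two-finger parallel gripper is mounted at the origin on the work surface. World frame = base frame: x ahead of the robot, y to its left, z up, the work surface at z = 0. Lengths are in m, angles in rad, forces in N, time in s.
With the tool pointing down it reaches from about 0.25 to 0.775 m from the base axis. Payload 4 kg.
Tool frame: the origin (TCP) lies at the very end of the fingers, on their centre line; the grasp point (between the pads) lies 19 mm behind it; x points along the fingers, y is the direction in which the jaws open and shut, and the axes are right-handed (so a half turn about x gives the same grasp; the last joint's range is limited). The gripper opens to 94 mm and grips with 3 to 60 N. Pads are 16 mm wide; open, the fingers measure 119 mm over their backs; the gripper's body (75 mm by 177 mm) begins 78 mm behind the grasp point.
Start: joints at [-1.223, 0.087, 1.371, -0, 1.684, -0.103], TCP at [0.24, -0.495, 0.206] pointing down, gripper open.
Joint ranges: [-3.1, 3.1], [-0.76, 2.03], [0.27, 2.55], [-1.08, 4.22], [0.17, 2.65], [-2.57, 2.57]. Speed limits (rad/s): [2.79, 2.79, 3.14, 3.14, 3.14, 3.14].

### API

Orientations are given as [roll, pitch, yaw] about the fixed x, y, z axes, in that order (R = Rz(yaw) Ry(pitch) Rx(roll)).
In Python, from bench import robot gives the robot as it stands.
- The arm moves only by the tool carry_out, never from a script. Its argument "targets" is a list of rows, each a list of 5 numbers: the closure, from 0 (fully open) to 1 (shut), then the shift along the tool's x, y, z in cm, then the turn about the tool's x in degrees. In form: [[fingers, tx, ty, tz, turn], ...]. A call has 1 to 20 rows; each row shifts and turns the commanded pose from where the row before left it, along the tool's axes as they then stand; what a row does not reach is not made up. A row lasts 1/10 s, in which the tool goes at most 50 mm and 8.59 degrees, less where a joint would pass 70% of its speed; a pose out of reach is approached as far as the arm can. A call is refused whole if a number of a shift passes 5 or a number of a turn 8.59, either way. A call with a gripper value outside its range is refused whole. The fingers move at their own pace and stop on an object; the grip force is fixed at half the most. Time passes only in rows, so rows that do not move let the fingers close. It gives the time, the measured TCP pose, the force and the opening at its end, in the units of the state.
- robot.get_obs(): the state, without advancing time (a new reading comes with each control period).
- robot.snapshot(name): name is "side" or "top"; returns a dict with "image" (480x640x3 uint8, red, green, blue), "camera_matrix" (3x3 intrinsics, pixels), "distortion" ([k1, k2, p1, p2, k3] as OpenCV has them; the pictures are not rectified), "pose" (4x4, takes a point from camera to world coordinates). Camera axes: x right, y up, looking along -z (the intrinsics and any distortion apply to the point x, -y, -z); pixel columns grow to the right and rows downward; lengths in m; the calibration is good to about 2 mm. A picture is of the moment at which its call begins. There is no depth.
- robot.close_job(): hands the job in, once; it reports no verdict.
The state is a dict: "time": time; "joint_positions": joint angles; "qvel": joint speeds; "joint_torque": joint torques, N m; "tool_pos": TCP position; "ee_rot": TCP orientation; "wrist_force": force on the tool from outside, world axes, zero at the start; "wrist_torque": the same for the moment, N m; "width": finger opening in m.
Only numpy, scipy, OpenCV 4.12 (cv2) and the standard library are available. Lean on these libraries where they do the work, as an engineer would, in place of code of your own. Each camera call takes 0.05 s, during which the arm holds its last target. There are 200 camera calls.

## Working session

There is one attempt and no reset: what is moved stays moved. The work goes in short steps, Python scripts to look and compute and a tool call to move; the robot and the scene stay as the last step left them, time stands still between calls to the robot, and variables do not carry over. Pictures are saved under pics/ and viewed, about 8 in all and at most 12, crops included, and the job is handed in when it is done.

Besides the shell and the picture viewer there is one more tool, called after ">>>" by a JSON object that holds its "name" and its "arguments". carry_out: Moves the arm, as the interface text tells. Its arguments: {"type":"object","properties":{"targets":{"type":"array","items":{"type":"array","items":{"type":"number"}}}},"required":["targets"]}

```bash
ls; mkdir -p pics; python3 - <<'E'
from bench import robot
import cv2,pickle
o=robot.get_obs();print({k:o[k] for k in("time","tool_pos","ee_rot","width")})
d={}
for n in("side","top"):
    s=robot.snapshot(n);d[n]=s;cv2.imwrite(f"pics/{n}0.png",s["image"][:,:,::-1])
    print(n,s["camera_matrix"],s["distortion"],s["pose"])
pickle.dump(d,open("s0.pkl","wb"))
E
```

```text
pics
{'time': 0.0, 'tool_pos': array([ 0.23945144, -0.49453424,  0.20432447]), 'ee_rot': array([-1.67534081,  1.56860827,  1.91712077]), 'width': 0.09409435459215677}
side [[436.33673576   0.         319.8498708 ]
 [  0.         436.33673576 230.82382934]
 [  0.           0.           1.        ]] [-0.02490838  0.          0.          0.          0.        ] [[-0.9173955   0.23177905 -0.32351812  0.29013077]
 [-0.39778746 -0.50896144  0.76336321  0.69301181]
 [ 0.01227335  0.82899742  0.55911773  0.58884026]
 [ 0.          0.          0.          1.        ]]
top [[614.78635692   0.         317.92405533]
 [  0.         614.78635692 242.78395968]
 [  0.           0.           1.        ]] [0.04911837 0.         0.         0.         0.        ] [[ 1.14946457e-02  9.92860013e-01 -1.18730233e-01  4.52700316e-01]
 [-9.99933534e-01  1.15196073e-02 -4.76073149e-04  2.71996756e-02]
 [ 8.95051667e-04  1.18727814e-01  9.92926435e-01  1.42732682e+00]
 [ 0.00000000e+00  0.00000000e+00  0.00000000e+00  1.00000000e+00]]
```

View pics/side0.png

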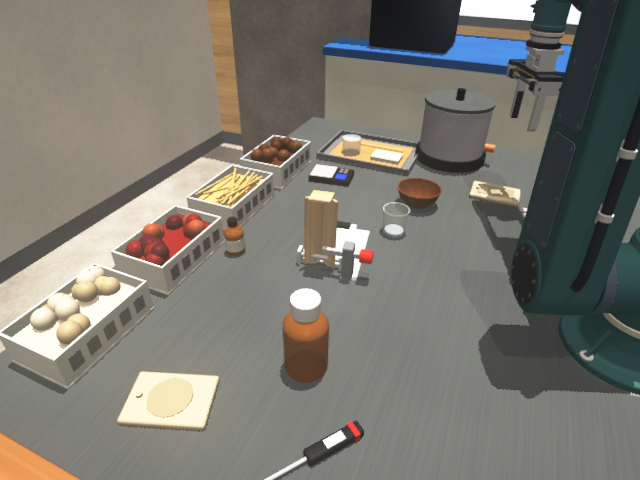

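View pics/top0.png

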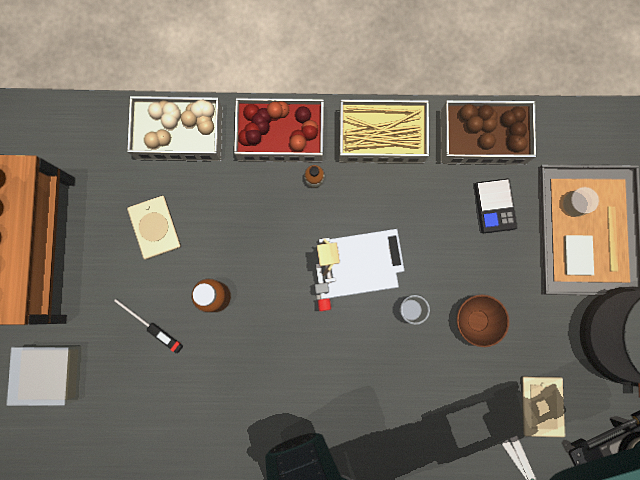

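The side view shows the raised cradle at about (320,230), the red knob at (366,257) and the amber bottle at (306,345), cap (306,305). In the top view the bottle cap is at (204,294), the knob at (324,305) and the white jig plate runs from (325,240) to (402,290), so jig +x points right in the picture, which is about world -y.

```bash
cat > h.py <<'E'
import numpy as np,cv2
def ray(s,uv):
    uv=np.array([[uv]],float);p=cv2.undistortPoints(uv,s["camera_matrix"],np.array(s["distortion"]))[0,0]
    P=np.array(s["pose"]);d=P[:3,:3]@np.array([p[0],-p[1],-1]);return P[:3,3],d/np.linalg.norm(d)
def plane(s,uv,z):
    o,d=ray(s,uv);return o+d*(z-o[2])/d[2]
def tri(s1,a,s2,b):
    o1,d1=ray(s1,a);o2,d2=ray(s2,b);t=np.linalg.lstsq(np.c_[d1,-d2],o2-o1,rcond=None)[0]
    p,q=o1+t[0]*d1,o2+t[1]*d2;return (p+q)/2,np.linalg.norm(p-q)
def blob(mask,box):
    m=np.zeros(mask.shape,np.uint8);x0,y0,x1,y1=box;m[y0:y1,x0:x1]=mask[y0:y1,x0:x1]
    c=max(cv2.findContours(m,cv2.RETR_EXTERNAL,cv2.CHAIN_APPROX_NONE)[0],key=cv2.contourArea)
    M=cv2.moments(c);return (M["m10"]/M["m00"],M["m01"]/M["m00"]),cv2.boundingRect(c),c
def red(im):
    i=im.astype(int);return ((i[...,0]>120)&(i[...,1]<70)&(i[...,2]<70)).astype(np.uint8)
def white(im,t=150):
    i=im.astype(int);return ((i.min(2)>t)&(i.max(2)-i.min(2)<40)).astype(np.uint8)
def amber(im):
    i=im.astype(int);return ((i[...,0]-i[...,2]>40)&(i[...,1]<0.7*i[...,0])).astype(np.uint8)
E
python3 - <<'E'
from h import *;import pickle
d=pickle.load(open("s0.pkl","rb"));S,T=d["side"],d["top"];si,ti=S["image"],T["image"]
a=blob(red(si),(340,240,390,275));b=blob(red(ti),(305,290,340,320));print("knob",a[:2],b[:2],tri(S,a[0],T,b[0]))
a=blob(white(si),(280,280,330,325));b=blob(white(ti),(185,275,225,315));print("cap",a[:2],b[:2],tri(S,a[0],T,b[0]),plane(T,b[0],.15))
a=blob(amber(si),(270,290,340,390));print("body",a[1]); x,y,w,h=a[1];print("front base",plane(S,(x+w/2,y+h),0))
c=blob(white(ti),(310,220,420,310))[2]
r=cv2.minAreaRect(c);print(r)
p=np.array([plane(T,q,.003)[:2] for q in cv2.boxPoints(r)]);print(p)
ap=cv2.approxPolyDP(c,3,True)[:,0];print([(q.tolist(),plane(T,q,.003)[:2].round(4).tolist()) for q in ap])
E
```

```text
knob ((365.29042904290424, 259.59075907590756), (360, 256, 12, 8)) ((324.0237037037037, 304.477037037037), (318, 299, 13, 12)) (array([0.47847943, 0.01248569, 0.04824238]), np.float64(0.0013576617616708698))
cap ((305.00224143451806, 298.60967018892086), (290, 288, 32, 22)) ((203.26004728132384, 294.2075650118203), (193, 283, 22, 23)) (array([0.49498532, 0.2636959 , 0.14799456]), np.float64(0.001527842916984442)) [0.49563347 0.26360233 0.15      ]
body (283, 312, 45, 31)
front base [0.51412648 0.22133883 0.        ]
((357.51824951171875, 263.5270080566406), (59.67081069946289, 89.52808380126953), 82.4605484008789)
[[ 0.62974155  0.0482663 ]
 [ 0.65982068 -0.15889836]
 [ 0.52194294 -0.17637119]
 [ 0.4924312   0.02838459]]
[([397, 230], [0.6553, -0.1566]), ([319, 239], [0.6319, 0.0255]), ([337, 243], [0.623, -0.0166]), ([340, 262], [0.5786, -0.0239]), ([331, 267], [0.5667, -0.0031]), ([332, 278], [0.5412, -0.0057]), ([328, 272], [0.555, 0.0037]), ([327, 287], [0.5203, 0.0057]), ([322, 283], [0.5294, 0.0174]), ([320, 268], [0.5641, 0.0224]), ([316, 268], [0.564, 0.0317]), ([320, 283], [0.5293, 0.022]), ([316, 291], [0.5108, 0.031]), ([321, 293], [0.5063, 0.0194]), ([317, 298], [0.4947, 0.0285]), ([397, 287], [0.5222, -0.1561]), ([395, 273], [0.5546, -0.1516]), ([403, 270], [0.5617, -0.1701])]
```

```bash
cat >> h.py <<'E'
def red2(im):
    i=im.astype(int);return ((i[...,0]>70)&(i[...,0]>2.2*i[...,1])&(i[...,0]>2.2*i[...,2])).astype(np.uint8)
E
python3 - <<'E'
from h import *;import pickle
d=pickle.load(open("s0.pkl","rb"));S,T=d["side"],d["top"];si,ti=S["image"],T["image"]
a=blob(red2(si),(340,240,390,275));b=blob(red2(ti),(305,290,340,320));print("knob",a[:2],b[:2])
k,e=tri(S,a[0],T,b[0]);print(k,e, plane(T,b[0],.058),plane(S,a[0],.058))
c=blob(white(ti),(310,220,420,310))[2][:,0]
for n,m in (("up",(c[:,1]<240)&(c[:,0]>345)&(c[:,0]<392)),("lo",(c[:,1]>285)&(c[:,0]>335)&(c[:,0]<392))):
    q=np.array([plane(T,u,.003)[:2] for u in c[m]],np.float32);l=cv2.fitLine(q,cv2.DIST_HUBER,0,.01,.01).ravel()
    print(n,m.sum(),l,np.degrees(np.arctan2(l[1],l[0])))
crop=cv2.resize(np.vstack([ti[215:325,250:420],si[185:295,270:440]]),None,fx=2.7,fy=2.7,interpolation=cv2.INTER_CUBIC);cv2.imwrite("pics/c0.png",crop[:,:,::-1]); print(crop.shape)
E
```

```text
knob ((365.940379403794, 255.35636856368563), (359, 250, 14, 13)) ((323.89842632331903, 304.3533619456366), (318, 299, 13, 12))
[0.47819659 0.01279455 0.05934047] 0.0020581783244180917 [0.47921825 0.01304126 0.058     ] [0.47766893 0.01083249 0.058     ]
up 46 [ 0.16536537 -0.9862324   0.6473127  -0.09005085] -80.48154
lo 56 [ 0.16268986 -0.9866772   0.5104107  -0.07871377] -80.63693
(594, 459, 3)
```

View pics/c0.png

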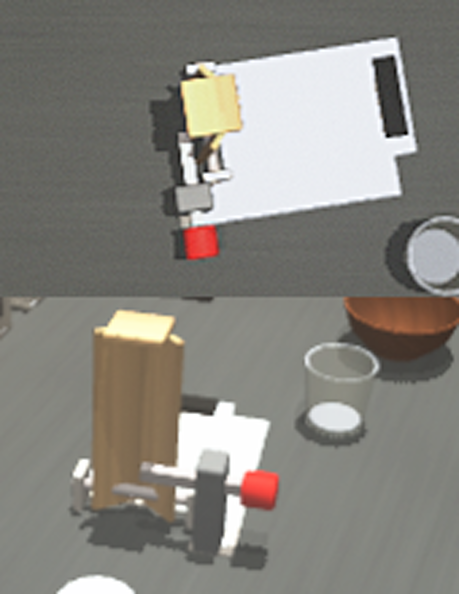

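```bash
cat >> h.py <<'E'
A=np.radians(-80.55);jx=np.array([np.cos(A),np.sin(A)]);jy=np.array([-jx[1],jx[0]])
O=np.array([.4787,.0125])+.021*jx+.091*jy
def jig(p): d=np.array(p[:2])-O;return np.round(1000*np.array([d@jx,d@jy,p[2]]),1)
def world(x,y): return O+x/1000*jx+y/1000*jy
def go(robot,target_jig):
    "remaining cm in tool axes to jig point (mm)"
    from scipy.spatial.transform import Rotation as Rn
    o=robot.get_obs();R=Rn.from_euler("xyz",o["ee_rot"]).as_matrix()
    w=np.r_[world(*target_jig[:2]),target_jig[2]/1000]
    print("t",round(o["time"],2),"jig tcp",jig(o["tool_pos"]),"tool y az rel jx",np.degrees(np.arctan2(R[:2,1]@jy,R[:2,1]@jx)).round(2),"w",round(o["width"],4),"F",np.round(o["wrist_force"],1),"cm",np.round(100*R.T@(w-o["tool_pos"]),2))
E
python3 - <<'E'
from h import *;import pickle
T=pickle.load(open("s0.pkl","rb"))["top"]
print("O",O,"stoptop",jig(plane(T,(328.1,253.9),.172)),"bottle",jig([.4953,.2636,.15]),"stand",world(-37,0))
E
```

```text
O [0.57191299 0.00672599] stoptop [  1.4   8.  172. ] bottle [-266.   -33.4  150. ] stand [0.56583807 0.04322387]
```

>>> {"name": "carry_out", "arguments": {"targets": [[0.3,0,0,0,8.2],[0.3,0,0,0,8.2],[0.3,0,-2.56,-1.76,0],[0.3,0,-2.56,-1.76,0],[0.3,0,-2.56,-1.76,0],[0.3,0,-2.56,-1.76,0],[0.3,0,-2.56,-1.76,0],[0.3,0,-2.56,-1.76,0],[0.3,0,-2.56,-1.76,0],[0.3,0,-2.56,-1.76,0],[0.3,0,-2.56,-1.76,0],[0.3,0,-2.56,-1.76,0],[0.3,0,-2.56,-1.76,0],[0.3,0,-2.56,-1.76,0],[0.3,0,-2.56,-1.76,0],[0.3,0,-2.56,-1.76,0],[0.3,0,-2.56,-1.76,0],[0.3,0,-2.56,-1.76,0],[0.3,0,-2.56,-1.76,0],[0.3,0,-2.56,-1.76,0]]}}

```text
time: 2.1
tool_pos: [0.4767, 0.0127, 0.2049]
ee_rot: [-0.069, 1.57, -3.046]
wrist_force: [0.5, -0.7, -0.4]
width: 0.0656
```

```bash
python3 - <<'E'
from h import *;import pickle
d=pickle.load(open("s0.pkl","rb"));S,T=d["side"],d["top"];ti=T["image"].astype(int);si=S["image"].astype(int)
yel=lambda i:((i[...,0]>160)&(i[...,0]-i[...,2]>50)&(i[...,1]>.7*i[...,0])).astype(np.uint8)
b=blob(yel(ti),(305,235,350,275));r=cv2.minAreaRect(b[2]);print("yellow",b[:2],r)
print([jig(plane(T,q,.172)).tolist() for q in cv2.boxPoints(r)])
ys=blob(yel(si),(295,180,345,215));print("side",ys[:2]);t=tri(S,ys[0],T,b[0]);print(t[0],t[1],jig(t[0]))
print(jig(plane(S,ys[0],.172)),jig(plane(T,b[0],.172)))
print("post top", jig(plane(T,(321.9,288.7),.08)), "knob",jig(plane(T,(323.9,304.4),.058)))
# post profile along column 320..323
for c in(320,322):print(c,[(r,ti[r,c].tolist()) for r in range(278,304)])
E
```

```text
yellow ((327.71899464359285, 253.6967449526164), (317, 239, 23, 32)) ((328.0780029296875, 254.2572021484375), (31.399810791015625, 20.603748321533203), 81.25383758544922)
[[-19.8, 39.8, 172.0], [22.6, 39.8, 172.0], [22.2, -24.9, 172.0], [-19.9, -24.9, 172.0]]
side ((321.3218637992831, 195.92759856630823), (305, 190, 33, 13))
[0.57986587 0.00706805 0.16905453] 0.0019518757577953148 [  1.    7.9 169.1]
[ -4.1   5.7 172. ] [  0.7   8.6 172. ]
post top [-20.8 -56.5  80. ] knob [-21.5 -90.5  58. ]
320 [(278, [238, 240, 241]), (279, [238, 240, 240]), (280, [236, 240, 240]), (281, [242, 245, 244]), (282, [252, 251, 249]), (283, [166, 164, 162]), (284, [160, 159, 154]), (285, [178, 176, 172]), (286, [174, 173, 170]), (287, [174, 174, 172]), (288, [178, 177, 175]), (289, [177, 177, 173]), (290, [177, 176, 174]), (291, [183, 183, 179]), (292, [158, 160, 156]), (293, [112, 112, 109]), (294, [143, 143, 139]), (295, [177, 167, 157]), (296, [160, 153, 141]), (297, [138, 136, 125]), (298, [129, 139, 129]), (299, [179, 80, 78]), (300, [227, 41, 37]), (301, [231, 54, 48]), (302, [231, 58, 55]), (303, [230, 56, 51])]
322 [(278, [182, 184, 186]), (279, [186, 191, 191]), (280, [195, 198, 201]), (281, [226, 230, 234]), (282, [229, 227, 222]), (283, [166, 162, 156]), (284, [170, 167, 164]), (285, [178, 177, 174]), (286, [177, 176, 170]), (287, [178, 178, 174]), (288, [176, 177, 173]), (289, [176, 179, 175]), (290, [179, 177, 176]), (291, [181, 181, 176]), (292, [136, 136, 131]), (293, [209, 214, 214]), (294, [242, 245, 245]), (295, [241, 245, 245]), (296, [240, 245, 245]), (297, [245, 255, 255]), (298, [193, 202, 203]), (299, [224, 91, 89]), (300, [236, 57, 52]), (301, [233, 65, 62]), (302, [231, 65, 57]), (303, [232, 66, 59])]
```

The stop, post and knob disagree by about 8 mm along jig y. The post-to-knob gap is also too wide, so the knob probably starts about 8 mm out. I'll shift the jig origin by +8 mm in y.

```bash
cat >> h.py <<'E'
O=O+.008*jy
E
python3 -c "
from h import *;from bench import robot
go(robot,(-21,-100,41))"
```

```text
t 2.1 jig tcp [ -21.5 -100.9  204.9] tool y az rel jx -0.01 w 0.0656 F [ 0.5 -0.7 -0.4] cm [16.39  0.05 -0.11]
```

>>> {"name": "carry_out", "arguments": {"targets": [[0.3,2.5,0,0,0],[0.3,2.5,0,0,0],[0.3,2.5,0,0,0],[0.3,2.5,0,0,0],[0.3,2,0,0,0],[0.3,1.5,0,0,0],[0.3,1.5,0,0,0],[0.3,1.4,0,0,0],[1,0,0,0,0],[1,0,0,0,0],[1,0,0,0,0],[1,0,0,0,0],[1,0,0,0,0]]}}

```text
time: 3.4
tool_pos: [0.4772, 0.0113, 0.0423]
ee_rot: [2.835, 1.569, -0.142]
wrist_force: [-0.3, 0.6, -0.8]
width: 0.029
```

Gripped at 29 mm (the knob is 28). Pulling out.

>>> {"name": "carry_out", "arguments": {"targets": [[1,0,0,0.4,0],[1,0,0,0.5,0],[1,0,0,0.5,0],[1,0,0,0.5,0],[1,0,0,0.5,0],[1,0,0,0.5,0],[1,0,0,0.5,0],[1,0,0,0.4,0],[1,0,0,0.3,0]]}}

```text
time: 4.3
tool_pos: [0.4362, 0.0049, 0.0421]
ee_rot: [-2.899, 1.569, 0.407]
wrist_force: [2.0, 4.4, 5.0]
width: 0.0273
```

>>> {"name": "carry_out", "arguments": {"targets": [[1,0,0,0.2,0],[1,0,0,0.2,0],[1,0,0,0.2,0],[1,0,0,0.2,0],[1,0,0,0,0]]}}

```text
time: 4.8
tool_pos: [0.4357, 0.0048, 0.0424]
ee_rot: [-3.124, 1.552, 0.182]
wrist_force: [22.2, 8.6, -9.9]
width: 0.0274
```

```bash
python3 -c "
from h import *;from bench import robot
go(robot,(-21,-149,41))"
```

```text
t 4.8 jig tcp [ -20.5 -142.6   42.4] tool y az rel jx -0.05 w 0.0274 F [22.2  8.6 -9.9] cm [ 0.13 -0.05  0.64]
```

>>> {"name": "carry_out", "arguments": {"targets": [[1,0,0,-0.4,0],[1,0,0,-0.4,0],[0.3,0,0,0,0],[0.3,0,0,0,0],[0.3,0,0,0,0],[0.3,-2,0,0,0],[0.3,-3,0,0,0],[0.3,-4,0,0,0],[0.3,-4,0,0,0],[0.3,-4,0,0,0],[0.3,-3,0,0,0]]}}

```text
time: 5.9
tool_pos: [0.436, 0.0041, 0.2436]
ee_rot: [2.21, 1.569, -0.767]
wrist_force: [-0.3, -0.3, 1.2]
width: 0.066
```

```bash
python3 -c "
from h import *;from bench import robot
import cv2
go(robot,(-270,-41,250));print(robot.get_obs()['joint_positions'],robot.get_obs()['tool_pos'])
s=robot.snapshot('top');b=blob(red2(s['image']),(295,285,350,345));print('knob',b[:2],jig(plane(s,b[0],.058)))
S=robot.snapshot('side');a=blob(red2(S['image']),(340,240,410,285));t=tri(S,a[0],s,b[0]);print(a[:2],jig(t[0]),t[1])
"
```

```text
t 5.9 jig tcp [ -19.7 -142.5  243.6] tool y az rel jx -0.06 w 0.066 F [-0.3 -0.3  1.2] cm [ -0.66 -25.04 -10.12]
[-1.19817416e-01 -1.74565373e-01  1.54751526e+00 -1.18251581e-03
  1.76710930e+00  1.28684340e+00] [0.4360154  0.00410544 0.24364605]Traceback (most recent call last):
  File "<string>", line 5, in <module>
    s=robot.snapshot('top');b=blob(red2(s['image']),(295,285,350,345));print('knob',b[:2],jig(plane(s,b[0],.058)))
                              ~~~~^^^^^^^^^^^^^^^^^^^^^^^^^^^^^^^^^^^^
  File "h.py", line 12, in blob
    c=max(cv2.findContours(m,cv2.RETR_EXTERNAL,cv2.CHAIN_APPROX_NONE)[0],key=cv2.contourArea)
ValueError: max() iterable argument is empty
```

>>> {"name": "carry_out", "arguments": {"targets": [[0.3,0,0,0,-8.2],[0.3,0,0,0,-8.2],[0.3,0,0,0,-8.2],[0.3,0,0,0,-8.2],[0.3,0,0,0,-8.2],[0.3,0,0,0,-8.2],[0.3,0,0,0,-8.2],[0.3,0,0,0,-8.2],[0.3,0,0,0,-8.2],[0.3,0,0,0,-8.2],[0.3,0,0,0,-8.0],[0.2,0,1.27,-3.13,0],[0.2,0,1.27,-3.13,0],[0.2,0,1.27,-3.13,0],[0.2,0,1.27,-3.13,0],[0.2,0,1.27,-3.13,0],[0.2,0,1.27,-3.13,0],[0.2,0,1.27,-3.13,0],[0.2,0,1.27,-3.13,0],[0.2,0,0,0,0]]}}

```text
time: 7.95
tool_pos: [0.495, 0.2708, 0.239]
ee_rot: [-1.441, 1.567, -2.844]
wrist_force: [-0.8, -0.8, 0.4]
width: 0.0753
```

```bash
python3 -c "
from h import *;from bench import robot
import cv2
go(robot,(-270,-41,117))
s=robot.snapshot('top');b=blob(red2(s['image']),(295,285,350,345));print('knob',b[:2],jig(plane(s,b[0],.058)))
S=robot.snapshot('side');a=blob(red2(S['image']),(340,240,410,285));t=tri(S,a[0],s,b[0]);print(a[:2],jig(t[0]),t[1])
cv2.imwrite('pics/s1.png',S['image'][:,:,::-1])
"
```

```text
t 7.95 jig tcp [-273.2  -40.5  239. ] tool y az rel jx 90.19 w 0.0753 F [-0.8 -0.8  0.4] cm [ 1.22e+01 -1.00e-02  3.10e-01]
knob ((326.8769017980636, 323.09681881051176), (321, 317, 13, 13)) [ -21.3 -140.    58. ]
((386.3776223776224, 258.6771561771561), (380, 252, 14, 15)) [ -21.3 -140.8   59. ] 0.001576252756268044
```

View pics/s1.png

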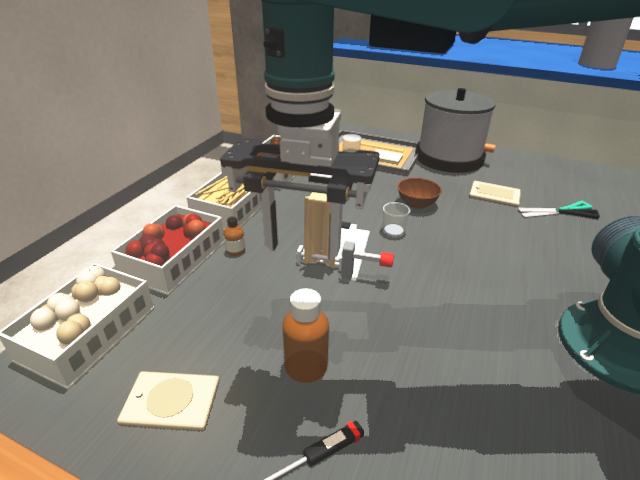

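The picture shows the gripper centred above the bottle and the red knob out at (386,259), which is jig y about -141. That is fully out.

>>> {"name": "carry_out", "arguments": {"targets": [[0.2,2,0,0.15,0],[0.2,2,0,0.15,0],[0.2,2,0,0,0],[0.2,2,0,0,0],[0.2,1.5,0,0,0],[0.2,1.5,0,0,0],[0.2,1.2,0,0,0],[1,0,0,0,0],[1,0,0,0,0],[1,0,0,0,0],[1,0,0,0,0],[1,0,0,0,0],[1,0,0,0,0]]}}

```text
time: 9.35
tool_pos: [0.4961, 0.2656, 0.1205]
ee_rot: [1.857, 1.57, 0.451]
wrist_force: [-1.9, 0.3, 3.0]
width: 0.0457
```

>>> {"name": "carry_out", "arguments": {"targets": [[1,-0.4,0,0,0],[1,-0.4,0,0,0],[1,0,0.3,1,0],[1,0,0.4,1.5,0],[1,0,0.4,1.5,0],[1,0,0.4,1.5,0],[1,0,0.4,1.5,0],[1,0,0.4,1.5,0],[1,0,0.4,1.5,0],[1,0,0.4,1.5,0],[1,0,0.4,1.5,0],[1,0,0.4,1.5,0],[1,0,0.2,1.5,0],[1,0,0,1,0],[1,0,0,0.5,0],[1,0,0,0,0]]}}

```text
time: 10.95
tool_pos: [0.565, 0.0989, 0.1275]
ee_rot: [-2.043, 1.571, 2.833]
wrist_force: [-0.7, 1.0, -4.0]
width: 0.0461
```

```bash
python3 -c "
from h import *;from bench import robot
import cv2
go(robot,(-41,0,122))
S=robot.snapshot('side')
cv2.imwrite('pics/s2.png',cv2.resize(S['image'][120:360,220:460],None,fx=2.4,fy=2.4)[:,:,::-1])
"
```

```text
t 10.95 jig tcp [-92.    0.3 127.5] tool y az rel jx 89.93 w 0.0461 F [-0.7  1.  -4. ] cm [ 0.54 -0.03  5.1 ]
```

View pics/s2.png

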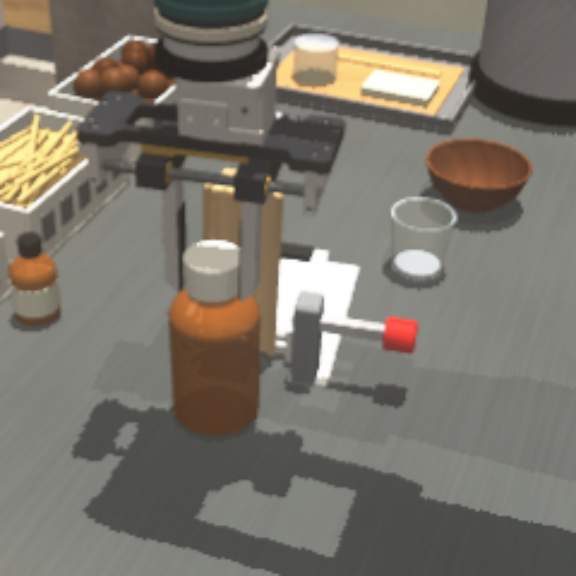

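The bottle is held just clear of the bench and in line with the cradle. Advancing towards the stand.

>>> {"name": "carry_out", "arguments": {"targets": [[1,0,0,0.7,0],[1,0,0,0.8,0],[1,0,0,0.8,0],[1,0,0,0.8,0],[1,0,0,0.7,0],[1,0,0,0.5,0],[1,0,0,0.3,0],[1,0.2,0,0,0],[1,0.2,0,0,0],[1,0.1,0,0,0],[1,0,0,0,0]]}}

```text
time: 12.1
tool_pos: [0.5723, 0.0544, 0.122]
ee_rot: [-1.778, 1.57, 3.1]
wrist_force: [-0.0, -0.3, -3.0]
width: 0.0458
```

>>> {"name": "carry_out", "arguments": {"targets": [[1,0.1,0,0.1,0],[1,0.05,0,0.1,0],[1,0,0,0.1,0],[1,0,0,0.1,0],[1,0,0,0,0]]}}

```text
time: 12.6
tool_pos: [0.5733, 0.05, 0.121]
ee_rot: [0.482, 1.571, -0.924]
wrist_force: [0.4, 0.7, -3.2]
width: 0.0457
```

```bash
python3 -c "
from h import *;from bench import robot
go(robot,(-41,0,120))"
```

```text
t 12.6 jig tcp [-42.4   0.4 121. ] tool y az rel jx 89.97 w 0.0457 F [ 0.4  0.7 -3.2] cm [ 0.1  -0.04  0.14]
```

>>> {"name": "carry_out", "arguments": {"targets": [[1,0.05,0,0.1,0],[1,0.05,0,0.1,0],[1,0,0,0.1,0],[1,0,0,0.1,0],[1,0,0,0,0]]}}

```text
time: 13.1
tool_pos: [0.5742, 0.0463, 0.1206]
ee_rot: [1.604, 1.57, 0.198]
wrist_force: [-1.4, 0.5, -0.1]
width: 0.0457
```

```bash
python3 -c "
from h import *;from bench import robot
go(robot,(-41,0,120))
T=robot.snapshot('top');S=robot.snapshot('side')
import cv2
a=T['image'][190:340,250:400];b=S['image'][160:310,240:390]
cv2.imwrite('pics/c3.png',cv2.resize(np.hstack([a,b]),None,fx=2.6,fy=2.6,interpolation=2)[:,:,::-1])"
```

```text
t 13.1 jig tcp [-38.6   0.7 120.6] tool y az rel jx 89.98 w 0.0457 F [-1.4  0.5 -0.1] cm [ 0.06 -0.07 -0.24]
```

View pics/c3.png

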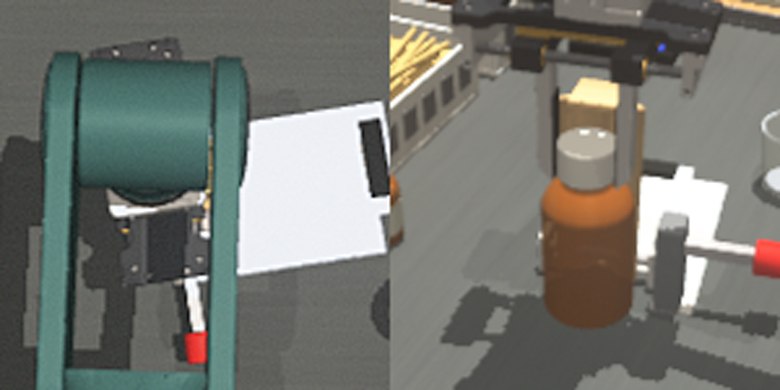

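The bottle now rests on the bench (vertical force about 0) against the cradle, with its axis at about jig x -37. Releasing and going behind it.

>>> {"name": "carry_out", "arguments": {"targets": [[0.6,0,0,0,0],[0.3,0,0,0,0],[0.25,0,0,0,0],[0.25,0,0,0,0],[0.25,-1,0,0,0],[0.25,-2,0,0,0],[0.25,-2,0,0,0],[0.25,-2,0,0,0],[1,0,0,-2,0],[1,0,0,-2.5,0],[1,0,0,-2.5,0],[1,1,0,0,0],[1,2,0,0,0],[1,2,0,0,0],[1,2,0,0,0],[1,2,0,0,0],[1,1.5,0,0,0],[1,0,0,0,0]]}}

```text
time: 15.0
tool_pos: [0.5607, 0.1143, 0.082]
ee_rot: [-1.539, 1.565, -2.946]
wrist_force: [-0.1, -0.3, -0.0]
width: 0.0007
```

```bash
python3 -c "
from h import *;from bench import robot
go(robot,(-84,0,85))
S=robot.snapshot('side')
import cv2
b=S['image'][140:340,220:440]
cv2.imwrite('pics/c4.png',cv2.resize(b,None,fx=2.6,fy=2.6,interpolation=2)[:,:,::-1])"
```

```text
t 15.0 jig tcp [-108.    -1.4   82. ] tool y az rel jx 89.94 w 0.0007 F [-0.1 -0.3 -0. ] cm [-0.3   0.14  2.4 ]
```

View pics/c4.png

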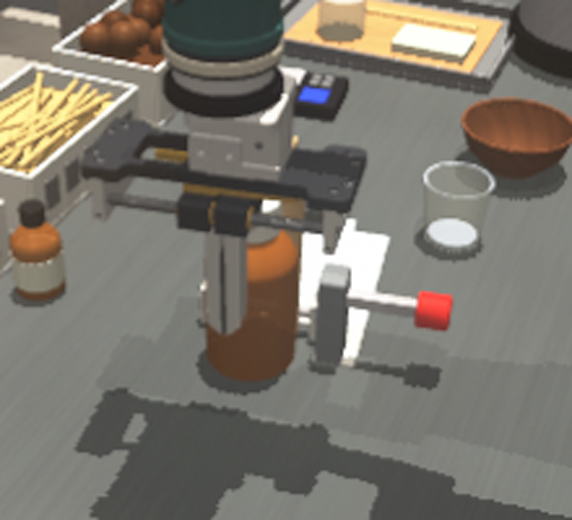

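The bottle stands upright with the shut fingers just behind it. Starting the push.

>>> {"name": "carry_out", "arguments": {"targets": [[1,-0.1,0.1,0.8,0],[1,-0.1,0,0.8,0],[1,-0.1,0,0.6,0],[1,0,0,0.3,0],[1,0,0,0.3,0],[1,-0.1,0,0.2,0],[1,-0.1,0,0.2,0],[1,-0.1,0,0.2,0],[1,-0.1,0,0.2,0],[1,-0.1,0,0.2,0],[1,-0.1,0,0.2,0]]}}

```text
time: 16.15
tool_pos: [0.5705, 0.0789, 0.0956]
ee_rot: [2.589, 1.565, 1.184]
wrist_force: [-0.9, 9.8, 7.2]
width: 0.0006
```

```bash
python3 -c "
from h import *;from bench import robot
go(robot,(-44,0,106))"
```

```text
t 16.15 jig tcp [-71.5   2.5  95.6] tool y az rel jx 90.07 w 0.0006 F [-0.9  9.8  7.2] cm [-1.05 -0.25  2.74]
```

>>> {"name": "carry_out", "arguments": {"targets": [[1,-0.1,-0.05,0.25,0],[1,-0.1,-0.05,0.25,0],[1,-0.1,-0.05,0.25,0],[1,-0.1,-0.05,0.25,0],[1,-0.1,0,0.25,0],[1,-0.1,0,0.25,0],[1,-0.1,0,0.25,0],[1,-0.1,0,0.25,0],[1,-0.1,0,0.25,0],[1,-0.1,0,0.25,0],[1,0,0,0,0]]}}

```text
time: 17.25
tool_pos: [0.5744, 0.0517, 0.1075]
ee_rot: [1.524, 1.564, 0.119]
wrist_force: [1.0, 3.7, 6.6]
width: 0.0005
```

```bash
python3 -c "
from h import *;from bench import robot
go(robot,(-44,0,106))
S=robot.snapshot('side')
import cv2
b=S['image'][140:340,220:440]
cv2.imwrite('pics/c5.png',cv2.resize(b,None,fx=2.6,fy=2.6,interpolation=2)[:,:,::-1])"
```

```text
t 17.25 jig tcp [-43.9   1.8 107.5] tool y az rel jx 90.03 w 0.0005 F [1.  3.7 6.6] cm [ 0.15 -0.18 -0.01]
```

View pics/c5.png

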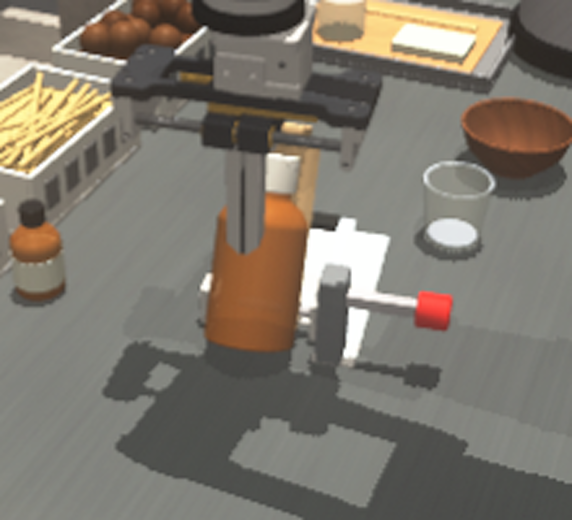

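Bottle and cradle are tipping together, now at about 30° (the base edge at (250,345) in the crop has lifted). Continuing.

>>> {"name": "carry_out", "arguments": {"targets": [[1,-0.05,-0.1,0.25,0],[1,-0.05,-0.1,0.25,0],[1,-0.05,0,0.25,0],[1,-0.05,0,0.25,0],[1,-0.05,0,0.25,0],[1,-0.05,0,0.25,0],[1,-0.05,0,0.25,0],[1,-0.05,0,0.25,0],[1,-0.05,0,0.25,0],[1,0,0,0.25,0],[1,0,0,0.25,0],[1,0,0,0.25,0],[1,0,0,0.25,0],[1,0,0,0.25,0],[1,0,0,0.25,0],[1,0,0,0.25,0],[1,0,0,0.25,0],[1,0,0,0.25,0]]}}

```text
time: 19.1
tool_pos: [0.5775, 0.006, 0.1085]
ee_rot: [0.252, 1.571, -1.154]
wrist_force: [0.1, 0.8, -0.0]
width: 0.0004
```

```bash
python3 -c "
from h import *;from bench import robot
go(robot,(3,0,113))
S=robot.snapshot('side')
import cv2
b=S['image'][140:340,220:440]
cv2.imwrite('pics/c6.png',cv2.resize(b,None,fx=2.6,fy=2.6,interpolation=2)[:,:,::-1])"
```

```text
t 19.1 jig tcp [  1.6  -2.6 108.5] tool y az rel jx 89.98 w 0.0004 F [ 0.1  0.8 -0. ] cm [-0.45  0.26  0.14]
```

View pics/c6.png

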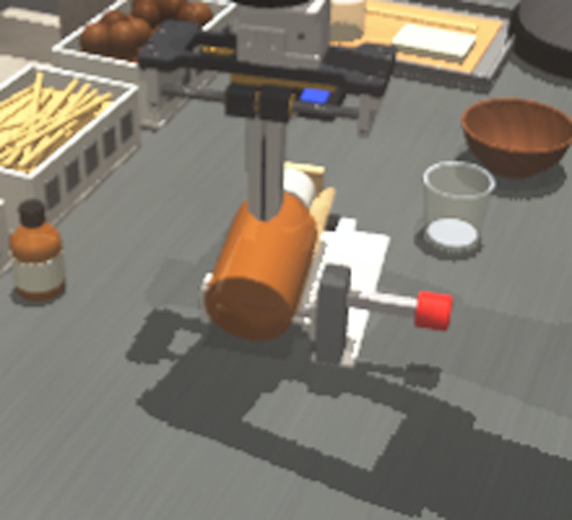

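Past balance with force about 0. Withdrawing up and back while it sinks.

>>> {"name": "carry_out", "arguments": {"targets": [[1,-1,0,0,0],[1,-1,0,0,0],[1,-1,0.2,-1.5,0],[1,0,0,-2,0],[1,0,0,-2,0],[1,0,0,-2,0],[1,0,0,-2,0],[1,0,0,-1.5,0],[1,0,0,0,0],[1,0,0,0,0],[1,0,0,0,0],[1,0,0,0,0],[1,0,0,0,0],[1,0,0,0,0],[1,0,0,0,0],[1,0,0,0,0],[1,0,0,0,0],[1,0,0,0,0],[1,0,0,0,0],[1,0,0,0,0]]}}

```text
time: 21.15
tool_pos: [0.5614, 0.1151, 0.1385]
ee_rot: [-0.219, 1.571, -1.625]
wrist_force: [0.5, 0.5, 0.2]
width: 0.0004
```

```bash
python3 -c "
from h import *;from bench import robot
go(robot,(-85,0,45))
S=robot.snapshot('side')
import cv2
a=blob(amber(S['image']),(270,180,375,300));print('amber',a[:2])
b=S['image'][140:340,220:440]
cv2.imwrite('pics/c7.png',cv2.resize(b,None,fx=2.6,fy=2.6,interpolation=2)[:,:,::-1])"
```

```text
t 21.15 jig tcp [-108.6   -0.6  138.5] tool y az rel jx 89.98 w 0.0004 F [0.5 0.5 0.2] cm [9.35 0.06 2.36]
amber ((323.102295610149, 240.98899181098133), (300, 215, 42, 53))
```

View pics/c7.png

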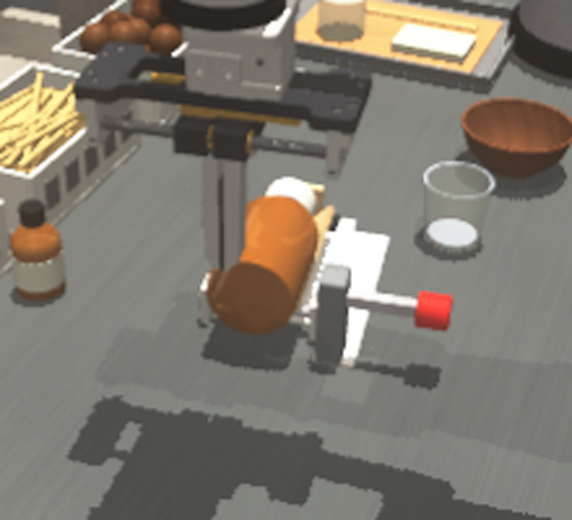

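Still sinking slowly. I'll lower behind it and wait.

>>> {"name": "carry_out", "arguments": {"targets": [[1,1,0,0,0],[1,1,0,0,0],[1,1,0,0,0],[1,1,0,0,0],[1,1,0,0,0],[1,1,0,0,0],[1,1,0,0,0],[1,0.8,0,0,0],[1,0,0,0,0],[1,0,0,0,0],[1,0,0,0,0],[1,0,0,0,0],[1,0,0,0,0],[1,0,0,0,0],[1,0,0,0,0],[1,0,0,0,0],[1,0,0,0,0],[1,0,0,0,0],[1,0,0,0,0],[1,0,0,0,0]]}}

```text
time: 23.2
tool_pos: [0.5614, 0.115, 0.0604]
ee_rot: [-0.722, 1.571, -2.128]
wrist_force: [-0.2, -0.1, 0.4]
width: 0.0005
```

```bash
python3 -c "
from h import *;from bench import robot
go(robot,(-60,0,50))
S=robot.snapshot('side')
import cv2
a=blob(amber(S['image']),(270,180,375,300));print('amber',a[:2])
a=blob(white(S['image'],130),(320,195,350,225));print('cap',a[:2])
cv2.imwrite('pics/c8.png',S['image'][:,:,::-1])"
```

```text
t 23.2 jig tcp [-108.6   -0.6   60.4] tool y az rel jx 89.98 w 0.0005 F [-0.2 -0.1  0.4] cm [1.04 0.06 4.86]
amber ((324.36105407255303, 251.35318275154003), (315, 238, 24, 30))
cap ((323.1049382716049, 197.30864197530863), (320, 195, 8, 6))
```

>>> {"name": "carry_out", "arguments": {"targets": [[1,0,0,0,0],[1,0,0,0,0],[1,0,0,0,0],[1,0,0,0,0],[1,0,0,0,0],[1,0,0,0,0],[1,0,0,0,0],[1,0,0,0,0],[1,0,0,0,0],[1,0,0,0,0],[1,0,0,0,0],[1,0,0,0,0],[1,0,0,0,0],[1,0,0,0,0],[1,0,0,0,0]]}}

```text
time: 24.75
tool_pos: [0.5614, 0.1151, 0.0604]
ee_rot: [-0.074, 1.571, -1.48]
wrist_force: [0.4, -0.1, 0.6]
width: 0.0003
```

```bash
python3 -c "
from h import *;from bench import robot
go(robot,(-60,0,50))
S=robot.snapshot('side')
import cv2
a=blob(amber(S['image']),(270,180,375,300));print('amber',a[:2])
a=blob(white(S['image'],130),(320,195,350,225));print('cap',a[:2])
b=S['image'][140:340,220:440]
cv2.imwrite('pics/c9.png',cv2.resize(b,None,fx=2.6,fy=2.6,interpolation=2)[:,:,::-1])"
```

```text
t 24.75 jig tcp [-108.6   -0.6   60.4] tool y az rel jx 89.98 w 0.0003 F [ 0.4 -0.1  0.6] cm [1.04 0.06 4.86]
amber ((324.3233574131407, 251.25730994152045), (315, 238, 24, 30))
cap ((323.1049382716049, 197.30864197530863), (320, 195, 8, 6))
```

View pics/c9.png

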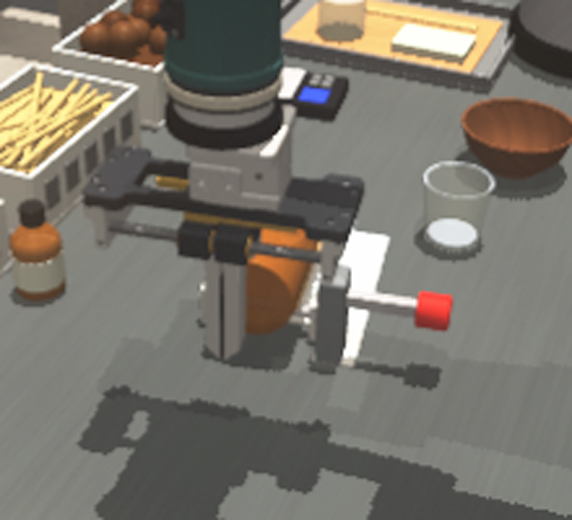

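Nothing changed over the last 1.5 s, so the cradle is down. Pushing the base along the cradle.

>>> {"name": "carry_out", "arguments": {"targets": [[1,1,0.05,1,0],[1,0.2,0,1,0],[1,0,0,1,0],[1,0,0,1,0],[1,0,0,1,0],[1,0,0,0.8,0],[1,0,0,0.5,0],[1,0,0,0.3,0],[1,0,0,0.3,0],[1,0,0,0.3,0],[1,0,0,0.3,0],[1,0,0,0.3,0],[1,0,0,0.3,0],[1,0,0,0,0]]}}

```text
time: 26.2
tool_pos: [0.5755, 0.0348, 0.0487]
ee_rot: [0.71, 1.57, -0.697]
wrist_force: [0.5, 2.7, 2.3]
width: 0.0009
```

```bash
python3 -c "
from h import *;from bench import robot
go(robot,(-16,0,49))"
```

```text
t 26.2 jig tcp [-27.1   0.1  48.7] tool y az rel jx 89.96 w 0.0009 F [0.5 2.7 2.3] cm [-0.03 -0.01  1.11]
```

Light contact (2.7 N) with the base at about x -19. Pushing on to the end stop in small steps.

>>> {"name": "carry_out", "arguments": {"targets": [[1,0,0,0.2,0],[1,0,0,0.2,0],[1,0,0,0.2,0],[1,0,0,0.2,0],[1,0,0,0.15,0],[1,0,0,0,0]]}}

```text
time: 26.8
tool_pos: [0.5769, 0.0255, 0.0485]
ee_rot: [0.428, 1.57, -0.978]
wrist_force: [-0.2, 3.1, 2.4]
width: 0.0005
```

```bash
python3 -c "
from h import *;from bench import robot
go(robot,(-16,0,49))"
```

```text
t 26.8 jig tcp [-17.7   0.   48.5] tool y az rel jx 89.96 w 0.0005 F [-0.2  3.1  2.4] cm [-0.05 -0.    0.17]
```

>>> {"name": "carry_out", "arguments": {"targets": [[1,0,0,0.1,0],[1,0,0,0.1,0],[1,0,0,0.1,0],[1,0,0,0,0]]}}

```text
time: 27.2
tool_pos: [0.5769, 0.0252, 0.0485]
ee_rot: [3.123, 1.567, 1.717]
wrist_force: [-0.2, 8.4, 2.7]
width: 0.0005
```

```bash
python3 -c "
from h import *;from bench import robot
go(robot,(-16,0,49))"
```

```text
t 27.2 jig tcp [-17.4  -0.   48.5] tool y az rel jx 90.02 w 0.0005 F [-0.2  8.4  2.7] cm [-0.05  0.    0.14]
```

The force rises to 8.4 N with no further travel, so the bottle is against the end stop. Going round to the outside of the knob.

>>> {"name": "carry_out", "arguments": {"targets": [[1,0,0,-0.5,0],[1,0,0,-1.5,0],[1,0,0,-2,0],[1,-2,0,0,0],[1,-3,0,0,0],[1,-3,0,0,0],[1,-1,-2.5,0.5,0],[1,0,-3,0.5,0],[1,0,-3,0.5,0],[1,0,-3,0.5,0],[1,0,-3,0.5,0],[1,0,-3,0.5,0],[1,0,-1.5,0.5,0],[1,3,0,0,0],[1,3,0,0,0],[1,2.5,0,0,0],[1,0,0,0,0]]}}

```text
time: 28.9
tool_pos: [0.3851, -0.0031, 0.0495]
ee_rot: [-1.721, 1.562, -3.127]
wrist_force: [-0.4, 0.4, -0.6]
width: 0.0003
```

```bash
python3 -c "
from h import *;from bench import robot
go(robot,(-21,-117,47))"
```

```text
t 28.9 jig tcp [ -21.  -193.9   49.5] tool y az rel jx 89.97 w 0.0003 F [-0.4  0.4 -0.6] cm [ 0.18  7.69 -0.  ]
```

>>> {"name": "carry_out", "arguments": {"targets": [[1,0.1,0.7,0,0],[1,0,0.7,0,0],[1,0,0.5,0,0],[1,0,0.5,0,0],[1,0,0.5,0,0],[1,0,0.5,0,0],[1,0,0.5,0,0],[1,0,0.5,0,0],[1,0,0.5,0,0],[1,0,0.5,0,0],[1,0,0.5,0,0],[1,0,0.5,0,0],[1,0,0.4,0,0],[1,0,0.3,0,0],[1,0,0.3,0,0],[1,0,0,0,0]]}}

```text
time: 30.5
tool_pos: [0.4611, 0.0087, 0.0523]
ee_rot: [-1.588, 1.568, -2.994]
wrist_force: [-5.4, -0.2, 2.7]
width: 0.0005
```

```bash
python3 -c "
from h import *;from bench import robot
go(robot,(-21,-117,47))"
```

```text
t 30.5 jig tcp [ -20.2 -117.    52.3] tool y az rel jx 89.98 w 0.0005 F [-5.4 -0.2  2.7] cm [ 0.53  0.   -0.08]
```

>>> {"name": "carry_out", "arguments": {"targets": [[1,0,0.1,0,0],[1,0,0.1,0,0],[1,0,0.1,0,0],[1,0,0.1,0,0],[1,0,0.1,0,0],[1,0,0,0,0]]}}

```text
time: 31.1
tool_pos: [0.461, 0.0088, 0.0522]
ee_rot: [-1.577, 1.556, -2.983]
wrist_force: [-18.5, -2.5, 14.5]
width: 0.0003
```

```bash
python3 -c "
from h import *;from bench import robot
go(robot,(-21,-117,47))"
```

```text
t 31.1 jig tcp [ -20.2 -117.1   52.2] tool y az rel jx 89.99 w 0.0003 F [-18.5  -2.5  14.5] cm [ 0.52  0.01 -0.08]
```

Hard stop: the force climbs to 18 N with no movement. Backing off, clearing up and looking.

>>> {"name": "carry_out", "arguments": {"targets": [[1,0,-0.5,0,0],[1,0,-1,0,0],[1,0,-2,0,0],[1,0,-2,0,0],[1,-3,0,0,0],[1,-3,0,0,0],[1,-3,0,0,0],[1,-3,-3,0,0],[1,0,-3,0,0],[1,0,-2,0,0],[1,0,0,0,0],[1,0,0,0,0],[1,0,0,0,0]]}}

```text
time: 32.4
tool_pos: [0.3345, -0.0124, 0.1723]
ee_rot: [1.579, 1.57, 0.173]
wrist_force: [-0.7, -0.5, -0.5]
width: 0.0003
```

```bash
python3 -c "
from h import *;from bench import robot
import cv2
go(robot,(-21,-117,47))
S=robot.snapshot('side');T=robot.snapshot('top')
a=blob(red2(S['image']),(340,240,410,285));print('knob side',a[:2],jig(plane(S,a[0],.058)))
try:
  b=blob(red2(T['image']),(300,285,350,345));t=tri(S,a[0],T,b[0]);print('knob',jig(t[0]),t[1])
except ValueError: print('top occluded')
i=np.hstack([T['image'][200:330,270:420],S['image'][170:300,270:420]])
cv2.imwrite('pics/c10.png',cv2.resize(i,None,fx=2.6,fy=2.6,interpolation=2)[:,:,::-1])"
```

```text
t 32.4 jig tcp [ -20.1 -245.3  172.3] tool y az rel jx 89.99 w 0.0003 F [-0.7 -0.5 -0.5] cm [12.54 12.82 -0.09]
knob side ((361.8239700374532, 255.3133583021223), (355, 249, 14, 14)) [-21.5 -92.2  58. ]
knob [-21.1 -91.3  57.6] 0.0017670468149674327
```

View pics/c10.png

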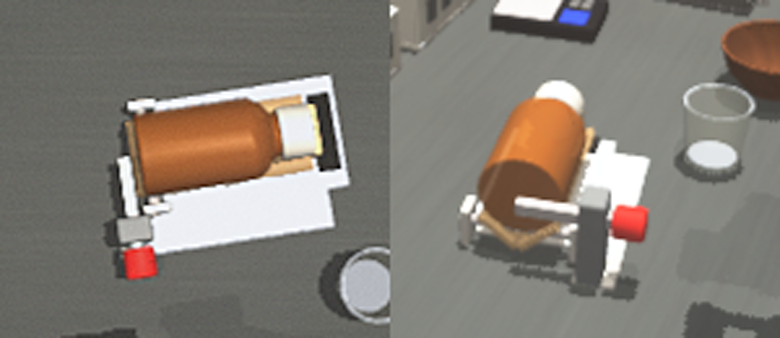

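The bottle lies flat with its cap against the stop (about (318,130) in the crop). The bar is closed behind the base, and the knob at jig y -91.3 is home. Everything else looks undisturbed, so I'm handing in.

```bash
python3 -c "
from bench import robot
print(robot.close_job())"
```

```text
the job is handed in; nothing more can be done
None
```

The job is done and handed in at about 32.5 s of the 72 s allowed, with the robot touching nothing.

**What I did:**
- I pulled the knob out until it hit its stop.
- I carried the bottle by its cap, just clear of the bench, and stood it against the raised cradle.
- I pushed bottle and cradle over together until past balance, then let them sink flat.
- I pushed the bottle along until it met the end stop, then pushed the knob home.

**Last checks:**
- **Knob:** measured from both cameras at jig y = -91.3 mm, 57.6 mm high; home is -91 mm at 58 mm. It measured -140.8 mm when pulled out (fully out is -141 mm).
- **Bar:** the last picture shows it closed behind the base.
- **Bottle:** it lies flat with its cap against the end stop. Its base is at about jig x = -9 mm, judged from where the finger stopped; the bar needs it beyond -16 mm.
- **Bystanders:** those in view in the last pictures look unmoved. I did not measure any of them, and the thermometer and mould plate were outside the last close-ups.

**What disagreed:**
- **Starting position of the knob:** taking it as home put the post and cradle about 8 mm off along y, so I concluded it started about 8 mm out. Its 42 mm of travel and the later knob readings agree with that.
- **Raised cradle:** the top of its stop measured about 10 mm further forward than stated. I put that down to a slight lean, did not check it further, and it caused no trouble.

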